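# Turn the stirrer up four clicks

## Robot

A 6-joint arm with a two-finger parallel gripper is mounted at the origin on the work surface. World frame = base frame: x ahead of the robot, y to its left, z up, the work surface at z = 0. Lengths are in m, angles in rad, forces in N, time in s.
With the tool pointing down it reaches from about 0.35 to 0.875 m from the base axis. Payload 4.2 kg.
Tool frame: the origin (TCP) lies on the centre line of the jaws, within the pads' length; the fingertips stand 25 mm ahead of it and the grasp point (between the pads) lies 6 mm ahead of it; z points along the fingers, y is the line along which they close (so a half turn about z gives the same grasp; the last joint's range is limited). The gripper opens to 85 mm and grips with 20 to 120 N. Pads are 22 mm wide; open, the fingers measure 114 mm over their backs; the gripper's body (76 mm by 85 mm) begins 54 mm behind the grasp point. The pads swing forward as they close: fully open they stand 13 mm farther back than shut.
Start: joints at [1.517, 0.385, 0.008, 0, -1.194, -0.259], TCP at [0.192, 0.595, 0.256] pointing down, gripper open.
Joint ranges: [-3.14, 3.14], [-1.21, 2.06], [-1.07, 1.41], [-3.16, 2.05], [-2.99, -0.16], [-3.1, 3.1]. Speed limits (rad/s): [2.79, 2.79, 3.14, 3.14, 3.14, 3.14].

## Interface

Orientations are given as a unit quaternion [w, x, y, z].
In Python, from workcell import arm gives the robot as it stands. The module is installed in compiled form; this text tells all that it offers.
- The arm moves only by the tool drive_tool, never from a script. Its argument "increments" is a list of rows, each a list of 3 entries, a list of its own where there are three numbers: the opening in per cent of the stroke, from 0 (shut) to 100 (fully open), then the shift along the world's x, y, z in m, then the turn, a rotation vector about the world's x, y, z in degrees. In form: [[gripper, [x, y, z], [wx, wy, wz]], ...]. A call has 1 to 5 rows; each row shifts and turns the commanded pose from where the row before left it; what a row does not reach is not made up. A row lasts 1/8 s, in which the tool goes at most 62.5 mm and 10.7 degrees, less where a joint would pass 70% of its speed; a pose out of reach is approached as far as the arm can. A call is refused whole if a number of a shift passes 0.0625 or a number of a turn 10.7, either way. A call with a gripper value outside its range is refused whole. The fingers move at their own pace and stop on an object; "newtons" is the grip in N (left out, the last holds). Time passes only in rows, so rows that do not move let the fingers close. It gives the time, the measured TCP pose, the force, the opening and the grip force at its end, in the units of the state.
- arm.read_state(): the state, without advancing time (a new reading comes with each control period).
- arm.get_image(name): name is "scene" or "top" or "wrist"; returns a dict with "frame" (384x512x3 uint8, blue, green, red), "depth" (384x512 float32, m along the optical axis (not along the pixel's ray), 0 where there is no reading), "fx", "fy", "cx", "cy" (pixels), "R" (3x3) and "t" (3): a world point X has camera coordinates R X + t; the wrist camera has in their place "mount" (4x4, takes a point from camera to tool coordinates, whose origin is the TCP and whose axes are the flange's). Camera axes: x right, y down, z forward; pixel columns grow to the right and rows downward; lengths in m; the calibration is good to about 2 mm. The wrist camera is an equidistant fisheye: a pixel r from the principal point sees the ray r / f radians off the axis. A picture is of the moment at which its call begins: read the wrist's pose just before it.
- arm.finish_job(): hands the job in; it is judged then, once.
The state is a dict: "clock": time; "joints": joint angles; "joint_vel": joint speeds; "joint_torque": joint torques, N m; "tcp_pos": TCP position; "orientation": TCP orientation; "contact_force": force on the tool from outside, world axes, zero at the start; "torque": the same for the moment, N m; "grip_width": finger opening in m; "finger_force": force on a finger pad.
Only numpy, scipy, OpenCV 4.12 (cv2) and the standard library are available. Lean on these libraries where they do the work, as an engineer would, in place of code of your own. Each camera call takes 0.05 s, during which the arm holds its last target. There are 200 camera calls.

## Task

Turn the stirring hotplate's click-stop dial up by exactly four clicks from where it stands (clockwise seen from above), pushing its orange finger lug round with a fingertip. Count the clicks and do not run past the fourth, not even to turn back; do not pinch the lug between the fingers. Leave the beaker on its plate and the two jars and the paper cup standing where they are, and finish with the dial resting in its click, clear of everything.

Things in the scene. Friction and masses are not known exactly. Their poses are not given: they have to be found in the camera images.
- stirrer: White stirring hotplate, fixed to the bench. Origin on the bench under the dial's axis, z up. Housing: x -80 to +80, y -75 to +235 mm in its own frame; flat deck 60 mm above the bench. A square heating plate (140 mm wide, centred 150 mm to +y of the dial's axis, top 82 mm above the bench) carries the beaker. Short blue ticks on the deck mark the dial's ten click positions.
- dial_centre (a point): On the dial's vertical axis, at the top of its flat black disc (102 mm across), 70 mm above the bench; a grey hub of 13 mm radius rises 4 mm more. Rests every 24 degrees, ten in all between end stops; it starts in one of the first four (lug 0 to 72 degrees clockwise of the stirrer's +x). Turning up is clockwise from above.
- lug_top (a point): Top of the orange finger lug, 40 mm out from the dial's axis, 25 mm above the disc; turns with the dial. The lug is an upright radial bar on the disc, 20 to 48 mm out from the axis, 16 mm thick across, 21 mm high, with an 8 mm rib along its middle standing 4 mm higher, marked by a white line.
- lug_back: Anticlockwise cheek of the lug (push it to turn up): plate 28 x 4 x 21 mm, origin at its centre, 34 mm out from the axis, 6 mm from the lug's mid-plane; x outward, y anticlockwise. Between rests the dial resists with up to 0.16 N m (about 5 N here); past halfway it snaps ahead of a slow finger into the next rest and stays there when left.
- lug_front: The cheek of the lug on its clockwise side, the same 28 x 4 x 21 mm plate; x outward, y anticlockwise.
- beaker: Loose clear glass beaker, 60 mm across and 70 mm tall, standing on the heating plate. Origin at the centre of its underside, z up.
- jar_red: Loose white specimen jar with a red lid, about 42 mm across and 62 mm tall, on the bench. Origin at the centre of its underside, z up.
- jar_yellow: Loose white specimen jar with a yellow lid, about 42 mm across and 62 mm tall, on the bench. Origin at the centre of its underside, z up.
- cup: Loose white paper cup, 70 mm across the rim and 80 mm tall, on the bench. Origin at the centre of its underside, z up.
Not all that is in view belongs to the job. Leave any green or purple look-alike of the jar_red alone.

How it is judged:
By the outcome, as a careful person would: the job done as asked, in the order asked, and still so for the second after the job is handed in, with the robot touching nothing.
It also fails if it takes over 51 s, if anything falls off the work surface, if the arm or the gripper's body presses on something with over 40 N, if the wrist force passes 120 N, or if a joint passes its speed limit or range.

## Working session

There is one attempt and no reset: what is moved stays moved. The work goes in short steps, Python scripts to look and compute and a tool call to move; the robot and the scene stay as the last step left them, time stands still between calls to the robot, and variables do not carry over. Pictures are saved under pics/ and viewed, at most 10 in all, crops included, and the job is handed in when it is done.

Besides the shell and the picture viewer there is one more tool, called after "Emit:" as name([rows], argument=value, ...), one row to a line, values as JSON. drive_tool: Moves the arm, as the interface text tells. Its arguments: {"type":"object","properties":{"increments":{"type":"array","items":{"type":"array"}},"newtons":{"type":"number"}},"required":["increments"]}

```bash
mkdir -p pics; cat > h.py <<'E'
import numpy as np, cv2
from workcell import arm
def ray(im,u,v):
    d=np.array([(u-im["cx"])/im["fx"],(v-im["cy"])/im["fy"],1.0])
    R=np.array(im["R"]);t=np.array(im["t"])
    return -R.T@t, R.T@d
def onplane(im,u,v,z):
    o,d=ray(im,u,v); return o+d*(z-o[2])/d[2]
def proj(im,X):
    c=np.array(im["R"])@np.array(X)+np.array(im["t"]); return im["fx"]*c[0]/c[2]+im["cx"], im["fy"]*c[1]/c[2]+im["cy"]
def cloud(im):
    D=im["depth"];v,u=np.mgrid[:D.shape[0],:D.shape[1]]
    C=np.stack([(u-im["cx"])/im["fx"]*D,(v-im["cy"])/im["fy"]*D,D],-1)-np.array(im["t"])
    return C@np.array(im["R"])
def masks(im):
    h=cv2.cvtColor(im["frame"],cv2.COLOR_BGR2HSV)
    return h
E
python3 - <<'E'
from h import *
a=arm.get_image("top");b=arm.get_image("scene")
cv2.imwrite("pics/a.png",np.hstack([a["frame"],b["frame"]])[:, :] if 0 else a["frame"]);cv2.imwrite("pics/b.png",b["frame"])
print(arm.read_state())
for im in(a,b):
    h=masks(im);m=cv2.inRange(h,(5,150,120),(20,255,255));n,l,s,c=cv2.connectedComponentsWithStats(m)
    P=cloud(im)
    for i in range(1,n):
        if s[i,4]>15: print(s[i],c[i],np.median(P[l==i],0))
E
```

```text
{'clock': 0.1, 'joints': array([ 1.51661005e+00,  3.85493150e-01,  6.78459258e-03, -4.39438459e-04,
       -1.19400864e+00, -2.58588509e-01]), 'joint_vel': array([ 0.0003339 , -0.00175889,  0.00243275,  0.00137167, -0.00019921,
       -0.00016483]), 'joint_torque': array([-2.32892762e-04, -3.93320954e+01,  1.88928616e+01,  4.19782698e+00,
       -2.59996094e-03,  8.54279079e-06]), 'tcp_pos': array([0.19215445, 0.59423935, 0.25533078]), 'orientation': array([ 9.76260806e-04,  9.87783293e-01, -1.55830685e-01, -1.05175949e-04]), 'contact_force': array([-0.14170216, -1.29016844, -0.5914333 ]), 'torque': array([-0.0034011 , -0.0406246 , -0.00511375]), 'finger_force': 0.0, 'grip_width': 0.08527916233839779}
[   0  101   47   95 3330] [ 20.2021021  150.13603604] [0.63551742 0.47803013 0.00702349]
[293 176  10   9  27] [296.88888889 179.51851852] [ 0.54511859 -0.15066992  0.09355372]
[296 179  10   9  33] [300.63636364 183.15151515] [ 0.5367011  -0.1593096   0.08911979]
[ 468  204   44   58 1163] [496.22269991 228.45399828] [0.58301194 0.46289053 0.00737501]
[209 213  15  10  56] [216.51785714 217.82142857] [ 0.54624608 -0.15479241  0.09176309]
```

View pics/a.png

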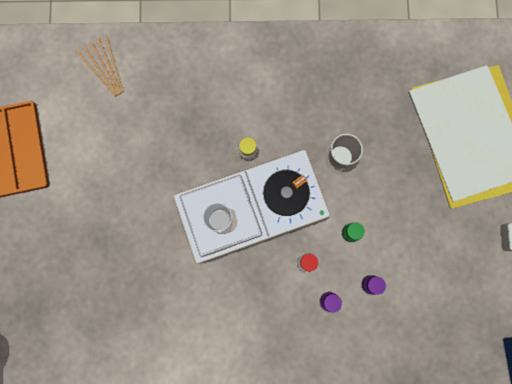

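View pics/b.png

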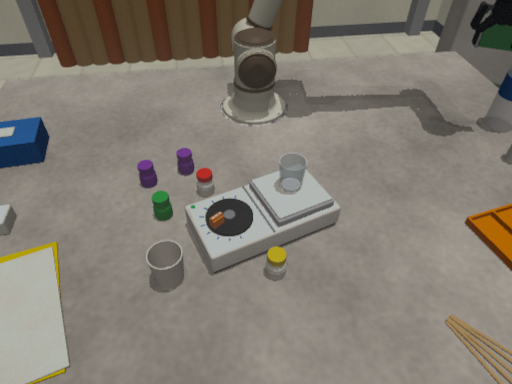

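The top view shows the dial at about (287,192), with the lug pointing up and right at (299,181). The plate and beaker are at (220,215), yellow jar (248,147), cup (346,152), red jar (309,262), green jar (355,231). The scene view agrees. Next I measure the dial, the lug and the obstacles.

```bash
python3 - <<'E'
from h import *
a=arm.get_image("top");h=masks(a)
m=cv2.inRange(h,(0,0,0),(180,255,60)); m[:150]=0;m[240:]=0;m[:,:250]=0;m[:,330:]=0
c,_=cv2.findContours(m,cv2.RETR_EXTERNAL,cv2.CHAIN_APPROX_NONE);c=max(c,key=cv2.contourArea)
e=cv2.minEnclosingCircle(c);el=cv2.fitEllipse(cv2.convexHull(c));print("disc",e,el)
C=onplane(a,*el[0],.07);C2=onplane(a,*e[0],.07);print("centre",C,C2)
hub=cv2.inRange(h,(0,0,75),(180,60,200));hub[:182]=0;hub[203:]=0;hub[:,:277]=0;hub[:,298:]=0
M=cv2.moments(hub,True);print("hub",onplane(a,M["m10"]/M["m00"],M["m01"]/M["m00"],.074))
o=cv2.inRange(h,(3,110,90),(22,255,255));o[:150]=0;o[240:]=0;o[:,:270]=0;o[:,330:]=0
pts=cv2.findNonZero(o);r=cv2.minAreaRect(pts);print("lug",r)
L=onplane(a,*r[0],.092);print(L,np.degrees(np.arctan2(*(L-C)[1::-1])),np.linalg.norm((L-C)[:2]))
# white housing
w=cv2.inRange(h,(0,0,150),(180,60,255));w[:140]=0;w[270:]=0;w[:,:165]=0;w[:,335:]=0
w[:165,:260]=0
c,_=cv2.findContours(w,cv2.RETR_EXTERNAL,cv2.CHAIN_APPROX_NONE);c=max(c,key=cv2.contourArea);r=cv2.minAreaRect(c);print("house",r)
B=[onplane(a,*p,.06) for p in cv2.boxPoints(r)];print(np.round(B,3))
for i in range(4):
    d=B[(i+1)%4]-B[i];print(np.linalg.norm(d),np.degrees(np.arctan2(d[1],d[0])))
for n,(u,v,z) in dict(yel=(248,146,.062),cup=(346,149,.08),red=(309,262,.062),green=(355,231,.062),beak=(219,220,.152)).items(): print(n,onplane(a,u,v,z))
cv2.imwrite("pics/c.png",cv2.resize(a["frame"][150:240,245:345],None,fx=6,fy=6,interpolation=cv2.INTER_CUBIC))
E
```

```text
disc ((286.06011962890625, 192.4672088623047), 22.626855850219727) ((286.0396728515625, 192.54891967773438), (44.72956085205078, 45.04942321777344), 109.99299621582031)
centre [ 0.52018368 -0.12858888  0.07      ] [ 0.52036153 -0.12863775  0.07      ]
hub [ 0.52157662 -0.12947428  0.074     ]
lug ((299.02001953125, 181.36004638671875), (8.199999809265137, 12.80000114440918), 53.13010025024414)
[ 0.54035013 -0.15523165  0.092     ] -52.877185999215214 0.033414411995404486
house ((249.5, 204.5), (129.0, 169.0), 90.0)
[[ 0.644  0.135  0.06 ]
 [ 0.638 -0.239  0.06 ]
 [ 0.355 -0.227  0.06 ]
 [ 0.361  0.133  0.06 ]]
0.37402697981310634 -90.91338731996778
0.2831571081318763 177.72131481613425
0.3604858207709543 88.97404181798167
0.2824502138240669 0.46516176480030347
yel [ 0.62666803 -0.04795193  0.062     ]
cup [ 0.61201392 -0.26048425  0.08      ]
red [ 0.37057934 -0.17426819  0.062     ]
green [ 0.43508115 -0.27565309  0.062     ]
beak [0.45493969 0.01096632 0.152     ]
```

View pics/c.png

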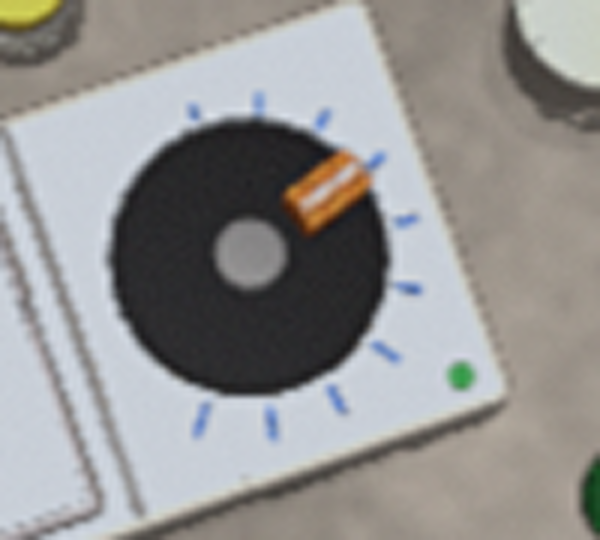

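Lug is on tick 3 of 0–9, with stirrer yaw about 20°. Dial centre is about (0.5205, -0.129), lug direction about -52°, and the target about -148°. I'll shut the gripper and push with the sides of both fingers, starting on the anticlockwise side.

Emit:
drive_tool([
  [0, [0.025, -0.049, 0], [0, 0, 3.7]],
  [0, [0.025, -0.049, 0], [0, 0, 3.7]],
  [0, [0.025, -0.049, 0], [0, 0, 3.7]],
  [0, [0.025, -0.049, 0], [0, 0, 3.7]],
  [0, [0.025, -0.049, 0], [0, 0, 3.7]],
])

```text
clock: 0.78
tcp_pos: [0.3177, 0.3479, 0.2562]
orientation: [0.0, 1.0, 0.006, -0.0]
contact_force: [1.4, 0.5, 0.1]
grip_width: -0.0001
finger_force: 0.0
```

Emit:
drive_tool([
  [0, [0.025, -0.049, 0], [0, 0, 3.7]],
  [0, [0.025, -0.049, 0], [0, 0, 3.7]],
  [0, [0.025, -0.049, 0], [0, 0, 3.7]],
  [0, [0.025, -0.049, 0], [0, 0, 3.7]],
  [0, [0.025, -0.049, 0], [0, 0, 3.7]],
])

```text
clock: 1.4
tcp_pos: [0.4427, 0.103, 0.2564]
orientation: [-0.0, 0.986, 0.167, 0.0]
contact_force: [1.2, 0.2, -0.4]
grip_width: 0.0
finger_force: 0.0
```

Emit:
drive_tool([
  [0, [0.025, -0.049, 0], [0, 0, 3.7]],
  [0, [0.025, -0.049, 0], [0, 0, 3.7]],
  [0, [0.025, -0.049, 0], [0, 0, 3.7]],
  [0, [0.025, -0.049, 0], [0, 0, 3.7]],
  [0, [0.0, 0, 0], [0, 0, 0]],
])

```text
clock: 2.02
tcp_pos: [0.543, -0.0943, 0.2552]
orientation: [-0.0, 0.957, 0.289, -0.001]
contact_force: [-0.3, 0.0, 0.1]
grip_width: 0.0002
finger_force: 0.0
```

```bash
cat >> h.py <<'E'
C=np.array([.5205,-.129])
def goal(phi,off,r=.036,z=.103):
    from scipy.spatial.transform import Rotation as Ro
    s=arm.read_state();q=s["orientation"];R=Ro.from_quat(np.r_[q[1:],q[0]]).as_matrix()
    p=np.radians(phi);u=np.array([np.cos(p),np.sin(p)]);n=np.array([-u[1],u[0]])
    yaw=np.degrees(np.arctan2(R[1,1],R[0,1]))
    print("t",round(s["clock"],2),"tcp",np.round(s["tcp_pos"],4),"yaw_y",round(yaw,1),"tool z",np.round(R[:,2],3),"F",np.round(s["contact_force"],1),"w",s["grip_width"],"j6",s["joints"][5])
    print("delta",np.round(np.r_[C+r*u+off*n,z]-s["tcp_pos"],4),"turn",round(phi-yaw,1))
E
python3 - <<'E'
from h import *
goal(-52,.030)
w=arm.get_image("wrist");cv2.imwrite("pics/w1.png",w["frame"]);print(w["mount"],w["fx"],w["cx"],w["cy"])
E
```

```text
t 2.02 tcp [ 0.543  -0.0943  0.2552] yaw_y -56.4 tool z [-0.002 -0.    -1.   ] F [-0.3  0.   0.1] w 0.00021576809820577747 j6 2.0346549715289957
delta [ 0.0233 -0.0446 -0.1522] turn 4.4
[[ 3.50046658e-04 -9.54968202e-01 -2.96707956e-01  7.68643217e-02]
 [ 9.99999811e-01  1.84094585e-04  5.87251245e-04  9.32965175e-04]
 [-5.06183937e-04 -2.96708105e-01  9.54968085e-01 -1.17829676e-01]
 [ 0.00000000e+00  0.00000000e+00  0.00000000e+00  1.00000000e+00]] 297.3186396354542 252.38886959605182 194.84273373650043
```

View pics/w1.png

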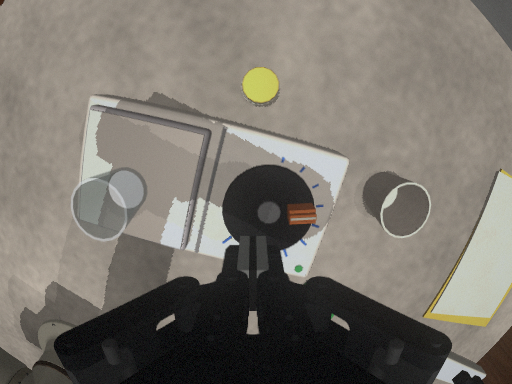

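The wrist view shows the hub at (269,212), the lug at (302,214) and the fingertips at about (253,245). Nothing stands near the dial. I refine the centre from this view.

```bash
cat >> h.py <<'E'
def wpt(w,s,u,v,z):
    from scipy.spatial.transform import Rotation as Ro
    q=s["orientation"];R=Ro.from_quat(np.r_[q[1:],q[0]]).as_matrix()
    d=np.array([u-w["cx"],v-w["cy"]]);r=np.hypot(*d);th=r/w["fx"]
    c=np.r_[d/r*np.sin(th),np.cos(th)];M=np.array(w["mount"])
    o=R@M[:3,3]+s["tcp_pos"];k=R@M[:3,:3]@c
    return (o+k*(z-o[2])/k[2])[:2]
def wlook(name=None):
    s=arm.read_state();w=arm.get_image("wrist");h=masks(w)
    o=cv2.inRange(h,(3,110,60),(20,255,255));o[:130]=0;o[300:]=0;o[:,:190]=0;o[:,345:]=0
    n,l,st,ce=cv2.connectedComponentsWithStats(cv2.morphologyEx(o,cv2.MORPH_CLOSE,np.ones((7,7))))
    if n>1:
        i=1+st[1:,4].argmax();p=wpt(w,s,*ce[i],.09);d=p-C;print("lug",ce[i],st[i,4],p,np.degrees(np.arctan2(d[1],d[0])),np.hypot(*d))
    if name: cv2.imwrite("pics/"+name,w["frame"])
    return s,w
E
python3 - <<'E'
from h import *
s,w=wlook();h=cv2.cvtColor(w["frame"],cv2.COLOR_BGR2GRAY)
m=((h[200:226,255:283]>70)).astype(np.uint8);M=cv2.moments(m,True);u,v=M["m10"]/M["m00"]+255,M["m01"]/M["m00"]+200
print(u,v,m.sum(),"hub",wpt(w,s,u,v,.074))
for p in [(283,160),(303,168),(316,186),(320,206),(316,226),(304,242),(285,253),(227,239)]: 
    d=wpt(w,s,*p,.06)-C;print(p,np.degrees(np.arctan2(d[1],d[0])),np.hypot(*d))
E
```

```text
lug [302.51499118 213.69664903] 567 [ 0.54503503 -0.15407566] -45.62435571715598 0.035082139502247256
270.17045454545456 212.4119318181818 352 hub [ 0.52330375 -0.12957476]
(283, 160) 18.16945737636389 0.05873563904356939
(303, 168) -4.5676953397346125 0.06111091400870946
(316, 186) -28.898792650941687 0.06025392695492318
(320, 206) -52.309187852483674 0.05986606825681548
(316, 226) -76.1349804174493 0.06045353103237424
(304, 242) -99.31423278927807 0.06012271275740329
(285, 253) -124.74967470746367 0.05959396755903054
(227, 239) 161.75242306884877 0.05941391391939641
```

Emit:
drive_tool([
  [0, [0.0233, -0.0446, 0], [0, 0, 4.4]],
  [0, [0, 0, -0.04], [0, 0, 0]],
  [0, [0, 0, -0.04], [0, 0, 0]],
  [0, [0, 0, -0.04], [0, 0, 0]],
  [0, [0, 0, -0.02], [0, 0, 0]],
])

```text
clock: 2.75
tcp_pos: [0.564, -0.1343, 0.1142]
orientation: [-0.001, 0.944, 0.329, -0.002]
contact_force: [-0.0, 0.7, 1.4]
grip_width: 0.0001
finger_force: 0.0
```

```bash
python3 - <<'E'
from h import *
goal(-52,.030);wlook("w2.png")
E
```

```text
t 2.75 tcp [ 0.564  -0.1343  0.1142] yaw_y -51.6 tool z [-0.004  0.    -1.   ] F [-0.   0.7  1.4] w 9.791215095216335e-05 j6 2.195854851942442
delta [ 0.0023 -0.0046 -0.0112] turn -0.4
```

View pics/w2.png

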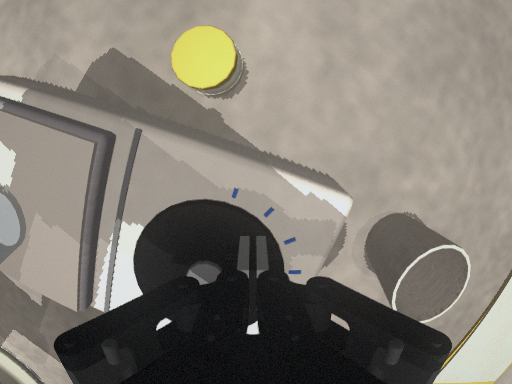

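The lug is hidden behind the fingers here, and the tips stand clear above the disc beside it. I go down and in.

Emit:
drive_tool([
  [0, [0.0023, -0.0046, -0.006], [0, 0, -0.4]],
  [0, [0, 0, -0.005], [0, 0, 0]],
  [0, [-0.003, -0.0024, 0], [0, 0, 0]],
  [0, [-0.003, -0.0024, 0], [0, 0, 0]],
  [0, [0, 0, 0], [0, 0, 0]],
])

```text
clock: 3.42
tcp_pos: [0.5617, -0.1456, 0.1058]
orientation: [0.0, 0.946, 0.324, 0.0]
contact_force: [0.4, -0.4, -0.4]
grip_width: -0.0
finger_force: 0.0
```

```bash
python3 - <<'E'
from h import *
goal(-52,.019)
P=lambda f:C+.036*np.array([np.cos(f),np.sin(f)])+.019*np.array([-np.sin(f),np.cos(f)])
for f in range(-52,-148,-4): print(f,"->",f-4,np.round(P(np.radians(f-4))-P(np.radians(f)),4))
E
```

```text
t 3.42 tcp [ 0.5617 -0.1456  0.1058] yaw_y -52.1 tool z [ 0.001  0.    -1.   ] F [ 0.4 -0.4 -0.4] w -1.2263070209329052e-05 j6 2.2060883204493162
delta [-0.0041 -0.     -0.0028] turn 0.1
-52 -> -56 [-0.0013 -0.0025]
-56 -> -60 [-0.0014 -0.0025]
-60 -> -64 [-0.0016 -0.0024]
-64 -> -68 [-0.0018 -0.0022]
-68 -> -72 [-0.0019 -0.0021]
-72 -> -76 [-0.002 -0.002]
-76 -> -80 [-0.0022 -0.0018]
-80 -> -84 [-0.0023 -0.0017]
-84 -> -88 [-0.0024 -0.0015]
-88 -> -92 [-0.0025 -0.0013]
-92 -> -96 [-0.0026 -0.0011]
-96 -> -100 [-0.0027 -0.001 ]
-100 -> -104 [-0.0027 -0.0008]
-104 -> -108 [-0.0028 -0.0006]
-108 -> -112 [-0.0028 -0.0004]
-112 -> -116 [-0.0028 -0.0002]
-116 -> -120 [-0.0028  0.    ]
-120 -> -124 [-0.0028  0.0002]
-124 -> -128 [-0.0028  0.0004]
-128 -> -132 [-0.0028  0.0006]
-132 -> -136 [-0.0027  0.0008]
-136 -> -140 [-0.0027  0.001 ]
-140 -> -144 [-0.0026  0.0012]
-144 -> -148 [-0.0025  0.0013]
```

Emit:
drive_tool([
  [0, [-0.002, 0, -0.002], [0, 0, 0]],
  [0, [-0.002, 0, 0], [0, 0, 0]],
  [0, [-0.0013, -0.0025, 0], [0, 0, -4]],
  [0, [-0.0014, -0.0025, 0], [0, 0, -4]],
  [0, [0, 0, 0], [0, 0, 0]],
])

```text
clock: 4.05
tcp_pos: [0.5558, -0.1497, 0.1033]
orientation: [-0.0, 0.966, 0.258, 0.001]
contact_force: [1.3, 4.4, -1.8]
grip_width: -0.0002
finger_force: 1.8
```

```bash
python3 - <<'E'
from h import *
goal(-60,.019)
cv2.imwrite("pics/s1.png",cv2.resize(arm.get_image("scene")["frame"][150:270,160:300],None,fx=4,fy=4));cv2.imwrite("pics/t1.png",arm.get_image("top")["frame"])
E
```

```text
t 4.05 tcp [ 0.5558 -0.1497  0.1033] yaw_y -60.1 tool z [ 0.002  0.001 -1.   ] F [ 1.3  4.4 -1.8] w -0.00016079104012942452 j6 2.075895424155896
delta [-0.0009 -0.001  -0.0003] turn 0.1
```

View pics/s1.png

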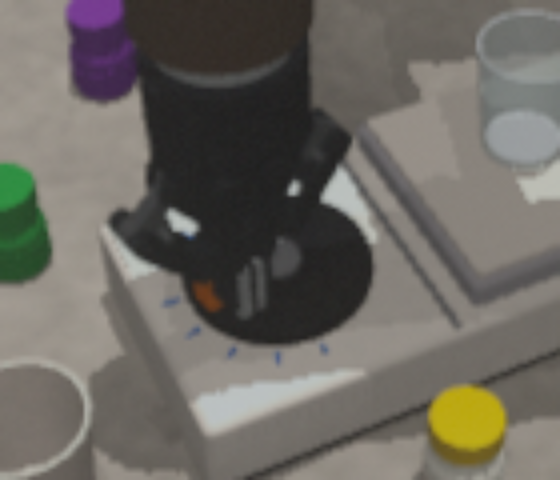

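The crop shows the fingers touching the lug's anticlockwise side at about (230,290), with 4.6 N of contact force. I continue past the halfway point of click 1.

Emit:
drive_tool([
  [0, [-0.0016, -0.0024, 0], [0, 0, -4]],
  [0, [-0.0009, -0.0011, 0], [0, 0, -2]],
  [0, [-0.0009, -0.0011, 0], [0, 0, -2]],
  [0, [0, 0, 0], [0, 0, 0]],
])

```text
clock: 4.65
tcp_pos: [0.5513, -0.1554, 0.1033]
orientation: [0.0, 0.982, 0.19, -0.0]
contact_force: [-0.0, 0.2, -0.5]
grip_width: 0.0001
finger_force: 0.0
```

```bash
cat >> h.py <<'E'
def slook():
    im=arm.get_image("scene");h=masks(im);o=cv2.inRange(h,(3,120,60),(20,255,255))
    o[:190]=0;o[245:]=0;o[:,:195]=0;o[:,270:]=0
    if o.any():
        M=cv2.moments(o,True);p=onplane(im,M["m10"]/M["m00"],M["m01"]/M["m00"],.085)[:2]-C
        print("scene lug px",M["m00"],"ang",np.degrees(np.arctan2(p[1],p[0])),"r",np.hypot(*p))
    im=arm.get_image("top");h=masks(im);o=cv2.inRange(h,(3,110,60),(22,255,255));o[:165]=0;o[225:]=0;o[:,:260]=0;o[:,315:]=0
    if o.any():
        M=cv2.moments(o,True);p=onplane(im,M["m10"]/M["m00"],M["m01"]/M["m00"],.092)[:2]-C
        print("top lug px",M["m00"],"ang",np.degrees(np.arctan2(p[1],p[0])),"r",np.hypot(*p))
E
python3 - <<'E'
from h import *
goal(-68,.019);slook()
E
```

```text
t 4.65 tcp [ 0.5513 -0.1554  0.1033] yaw_y -68.1 tool z [-0.001 -0.    -1.   ] F [-0.   0.2 -0.5] w 0.0001479223889211377 j6 1.9440793886042753
delta [ 0.0003  0.0001 -0.0003] turn 0.1
scene lug px 19.0 ang -62.45949156678372 r 0.04867751418101558
top lug px 90.0 ang -79.77384152812338 r 0.030724357796602014
```

Click 1 is done: the force dropped to 0 and the lug is near -77°. Next is click 2, taking the finger to -92.

Emit:
drive_tool([
  [0, [-0.0019, -0.0021, 0], [0, 0, -4]],
  [0, [-0.002, -0.002, 0], [0, 0, -4]],
  [0, [-0.0022, -0.0018, 0], [0, 0, -4]],
  [0, [-0.0023, -0.0017, 0], [0, 0, -4]],
  [0, [0, 0, 0], [0, 0, 0]],
])

```text
clock: 5.38
tcp_pos: [0.5447, -0.1623, 0.1036]
orientation: [0.0, 0.999, 0.052, 0.002]
contact_force: [3.0, 1.3, -2.1]
grip_width: -0.0001
finger_force: 1.8
```

Emit:
drive_tool([
  [0, [-0.0012, -0.0008, 0], [0, 0, -2]],
  [0, [-0.0012, -0.0007, 0], [0, 0, -2]],
  [0, [-0.0013, -0.0007, 0], [0, 0, -2]],
  [0, [-0.0012, -0.0006, 0], [0, 0, -2]],
  [0, [0, 0, 0], [0, 0, 0]],
])

```text
clock: 6.0
tcp_pos: [0.5376, -0.1656, 0.1032]
orientation: [0.0, 1.0, -0.019, -0.001]
contact_force: [-0.1, 0.4, 0.0]
grip_width: -0.0001
finger_force: 0.0
```

```bash
python3 - <<'E'
from h import *
goal(-92,.019);slook()
E
```

```text
t 6.0 tcp [ 0.5376 -0.1656  0.1032] yaw_y -92.2 tool z [-0.002  0.    -1.   ] F [-0.1  0.4  0. ] w -0.00010880500200236115 j6 1.5437016193506647
delta [ 0.0006 -0.0001 -0.0002] turn 0.2
scene lug px 14.0 ang -80.83783870027419 r 0.021350486637184862
top lug px 99.0 ang -103.49727781902595 r 0.032643021003317625
```

Click 2 is done, with the lug near -101°. Click 3 takes the finger to -116.

Emit:
drive_tool([
  [0, [-0.0024, -0.0011, 0], [0, 0, -4]],
  [0, [-0.0026, -0.001, 0], [0, 0, -4]],
  [0, [-0.0027, -0.0008, 0], [0, 0, -4]],
  [0, [-0.0028, -0.0006, 0], [0, 0, -4]],
  [0, [0, 0, 0], [0, 0, 0]],
])

```text
clock: 6.72
tcp_pos: [0.5294, -0.1689, 0.1036]
orientation: [-0.0, 0.988, -0.157, 0.002]
contact_force: [4.0, -0.7, -2.5]
grip_width: -0.0003
finger_force: 1.9
```

Emit:
drive_tool([
  [0, [-0.0014, -0.0002, 0], [0, 0, -2]],
  [0, [-0.0014, -0.0002, 0], [0, 0, -2]],
  [0, [-0.0014, -0.0001, 0], [0, 0, -2]],
  [0, [-0.0014, -0.0001, 0], [0, 0, -2]],
  [0, [0, 0, 0], [0, 0, 0]],
])

```text
clock: 7.35
tcp_pos: [0.5214, -0.1694, 0.1031]
orientation: [0.0, 0.974, -0.226, -0.001]
contact_force: [0.7, -0.4, -0.1]
grip_width: -0.0002
finger_force: 0.0
```

```bash
python3 - <<'E'
from h import *
goal(-116,.019);slook()
E
```

```text
t 7.35 tcp [ 0.5214 -0.1694  0.1031] yaw_y -116.2 tool z [-0.002  0.    -1.   ] F [ 0.7 -0.4 -0.1] w -0.0001711288587456028 j6 1.1329069785903108
delta [ 0.0004 -0.0002 -0.0001] turn 0.2
scene lug px 43.0 ang -104.58900381393143 r 0.019959261895697283
top lug px 103.0 ang -127.3480770329612 r 0.033348920998681635
```

Click 3 is done: the top view reads -127.3, a step of 23.9° from the last. Click 4 takes the finger to about -139.

Emit:
drive_tool([
  [0, [-0.0028, 0.0, 0], [0, 0, -4]],
  [0, [-0.0028, 0.0002, 0], [0, 0, -4]],
  [0, [-0.0028, 0.0004, 0], [0, 0, -4]],
  [0, [-0.0028, 0.0006, 0], [0, 0, -4]],
  [0, [0, 0, 0], [0, 0, 0]],
])

```text
clock: 8.07
tcp_pos: [0.5121, -0.1686, 0.1035]
orientation: [-0.0, 0.933, -0.359, 0.001]
contact_force: [2.8, -3.6, -3.8]
grip_width: 0.0001
finger_force: 2.1
```

Emit:
drive_tool([
  [0, [-0.0014, 0.0004, 0], [0, 0, -2]],
  [0, [-0.0013, 0.0004, 0], [0, 0, -2]],
  [0, [-0.0013, 0.0005, 0], [0, 0, -2]],
  [0, [-0.0013, 0.0005, 0], [0, 0, -2]],
  [0, [0, 0, 0], [0, 0, 0]],
])

```text
clock: 8.7
tcp_pos: [0.5053, -0.1662, 0.1033]
orientation: [0.0, 0.906, -0.424, -0.0]
contact_force: [-0.3, 0.2, 0.1]
grip_width: -0.0002
finger_force: 0.0
```

```bash
python3 - <<'E'
from h import *
goal(-140,.019);slook()
E
```

```text
t 8.7 tcp [ 0.5053 -0.1662  0.1033] yaw_y -140.1 tool z [-0.001  0.    -1.   ] F [-0.3  0.2  0.1] w -0.00020343848421554089 j6 0.7087358695277933
delta [-0.0002 -0.0005 -0.0003] turn 0.1
scene lug px 86.0 ang -142.98931250866465 r 0.02120649705013904
top lug px 86.0 ang -153.50528741630035 r 0.03509369159851183
```

Click 4 has snapped in. I back off anticlockwise, then lift and retreat.

Emit:
drive_tool([
  [0, [0.0035, -0.004, 0], [0, 0, 0]],
  [0, [0.002, -0.002, 0.015], [0, 0, 0]],
  [0, [0, 0, 0.04], [0, 0, 0]],
  [0, [0, 0, 0.05], [0, 0, 0]],
  [0, [0, 0, 0.05], [0, 0, 0]],
])

```text
clock: 9.43
tcp_pos: [0.5113, -0.1727, 0.2598]
orientation: [0.0, 0.906, -0.424, -0.0]
contact_force: [0.6, 0.6, -0.3]
grip_width: -0.0002
finger_force: 0.0
```

Emit:
drive_tool([
  [0, [0, 0.06, 0], [0, 0, 0]],
  [0, [0, 0.06, 0], [0, 0, 0]],
  [0, [0, 0.06, 0], [0, 0, 0]],
  [0, [0, 0.06, 0], [0, 0, 0]],
  [0, [0, 0.06, 0], [0, 0, 0]],
])

```text
clock: 10.05
tcp_pos: [0.5114, 0.1294, 0.2586]
orientation: [-0.0, 0.906, -0.424, 0.0]
contact_force: [1.1, -0.5, 0.3]
grip_width: -0.0002
finger_force: 0.0
```

Emit:
drive_tool([
  [0, [0, 0.06, 0], [0, 0, 0]],
  [0, [0, 0.03, 0], [0, 0, 0]],
  [0, [0, 0, 0], [0, 0, 0]],
  [0, [0, 0, 0], [0, 0, 0]],
])

```text
clock: 10.55
tcp_pos: [0.5113, 0.217, 0.2581]
orientation: [0.0, 0.906, -0.424, -0.0]
contact_force: [0.3, -0.8, -0.1]
grip_width: -0.0001
finger_force: 0.0
```

```bash
python3 - <<'E'
from h import *
slook();a=arm.get_image("top")
cv2.imwrite("pics/e.png",cv2.resize(a["frame"][120:290,170:390],None,fx=3.5,fy=3.5,interpolation=cv2.INTER_CUBIC))
E
```

```text
scene lug px 123.0 ang -142.8733176243775 r 0.028274593660354133
top lug px 106.0 ang -150.7479119178501 r 0.033950198838700124
```

View pics/e.png

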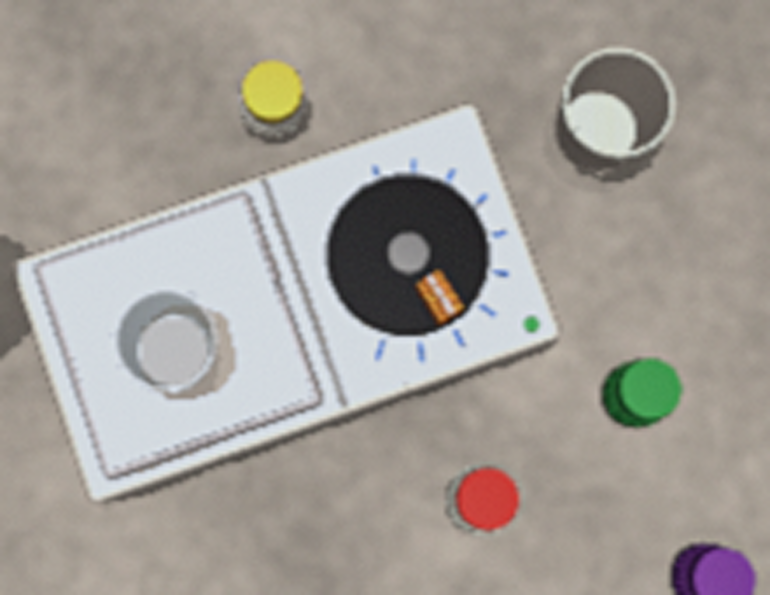

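The lug at (440,296) points to the tick at (459,338). That is the eighth tick, index 7, four past the start. The beaker, jars and cup have not moved.

```bash
python3 -c "
from workcell import arm
print(arm.finish_job())"
```

```text
the job is handed in; nothing more can be done
None
```

The dial is four clicks up, resting on the eighth of its ten ticks (it started on the fourth); the arm is clear, the beaker, jars and cup look unmoved in the last top picture, and the job is handed in at about 11 s.

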